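# Find the full sharps tub by feel, slide it out and close it

## Robot

A 6-joint arm with a two-finger parallel gripper is mounted at the origin on the work surface. World frame = base frame: x ahead of the robot, y to its left, z up, the work surface at z = 0. Lengths are in m, angles in rad, forces in N, time in s.
With the tool pointing down it reaches from about 0.275 to 0.825 m from the base axis. Payload 4.9 kg.
Tool frame: the origin (TCP) lies midway between the tips of the shut fingers; the grasp point (between the pads) lies 19 mm behind it (grip_point_offset is the distance from the TCP to the grasp point, in m); z points along the fingers, y is the line along which they close (so a half turn about z gives the same grasp; the last joint's range is limited). The gripper opens to 85 mm and grips with 20 to 120 N. Pads are 22 mm wide; open, the fingers measure 114 mm over their backs; the gripper's body (76 mm by 85 mm) begins 54 mm behind the grasp point. The pads swing forward as they close: fully open they stand 13 mm farther back than shut.
Start: joints at [1.183, 0.326, -0.193, 1.052, 0, 1.437], TCP at [0.138, 0.532, 0.231] pointing down, gripper open.
Joint ranges: [-2.65, 2.65], [-0.97, 1.79], [-1.3, 1.35], [-1.93, 2.1], [-1.47, 1.37], [-3.14, 3.14]. Speed limits (rad/s): [2.57, 2.57, 3.14, 3.14, 3.14, 3.14].

## Interface

Orientations are given as a rotation vector (axis times angle).
In Python, from cell import * gives the robot as it stands. Calls block until the motion is done:
- movep(position, orientation): joint-space move of the TCP to a pose.
- move_l(position, velocity=0.15, rot=None, until_force=None): straight line of the TCP; rot=None keeps the orientation; velocity is the mean speed in m/s. With until_force (N) it stops when the force on the tool has changed by that much, and returns True; else False.
- set_joints(angles): joint-space move.
- let_go() and grab(newtons=None): open the fingers fully, or close them until they stop; newtons is the grip in N (None keeps the last).
- sleep(seconds).
- ik(position, orientation): joint angles nearest the present ones, or None.
- get_state(): the state.
- grab_frame(name): name is "side" or "top"; returns a dict with "img" (400x640x3 uint8, red, green, blue), "fx", "fy", "cx", "cy" (pixels), "k1" (the pictures are not rectified: a ray, as slopes to the right and down, at radius r is drawn at 1 + k1 r^2 times it, then the intrinsics apply), "cam_to_world" (4x4, takes a point from camera to world coordinates). Camera axes: x right, y down, z forward; pixel columns grow to the right and rows downward; lengths in m; the calibration is good to about 2 mm. A picture is of the moment at which its call begins. There is no depth.
A pose or a line that the arm cannot do raises MotionError and nothing moves.
- sign_off(): hands the job in; it is judged then, once.
Trained networks look in the newest picture that a camera, given by its name, has taken for a name from the list of things; names that differ only in an ending like _2 or _b are one class to them, and where a whole thing is asked for, a point or a joint stands for the part that bears it (a point fixed in the world has none). Each returns a list of dicts, best first, with "score" (0 to 1); they miss things now and then, are a little off and sometimes report something else, mostly with a low value. They report only what shows in the picture. A call takes as long as a camera call. They do not tell look-alikes from the thing itself.
- spot_in(camera, name): "centre" ([column, row] in pixels, amid what is visible of it).
- silhouettes(camera, name): "mask" (400x640 bool, what is visible of it) and "centre" ([column, row] in pixels, amid what is visible of it).
- tip_of(camera, name): "centre" ([column, row] in pixels: a listed point, or the origin of a listed thing).
The state is a dict: "clock": time; "q": joint angles; "joint_velocities": joint speeds; "tau": joint torques, N m; "position": TCP position; "eef_rot": TCP orientation; "contact_force": force on the tool from outside, world axes, zero at the start; "wrist_torque": the same for the moment, N m; "finger_gap": opening from 0.0 (shut) to 1.0 (fully open); "grasp_force": force on a finger pad.
Only numpy, scipy, OpenCV 4.12 (cv2) and the standard library are available. Lean on these libraries where they do the work, as an engineer would, in place of code of your own. Each camera call takes 0.05 s, during which the arm holds its last target. There are 200 camera calls.

## Task

One of the three closed yellow sharps tubs is full and clearly heavier than the two empty ones: find it by nudging them, and leave the empty ones where they stand (a nudge of 2 or 3 cm does no harm). Slide the full tub, without lifting or tipping it, onto the blue plate until it stands flush against the steel rail, and have the white cover sitting level and fully down on its red collar. Leave the jar, the flask and the tumbler alone.

Things in the scene. Friction and masses are not known exactly. Their poses are not given: they have to be found in the camera images.
- tub_a: one of three identical closed yellow sharps tubs, 110 (its x) x 96 (its y) x 60 mm high, with a red round collar on top (outer radius 40, inner radius 35, 10 mm high, so its upper edge is 70 mm above the origin). Origin: centre of the underside; z up. Empty it weighs about 0.2 kg, full about 0.8 kg; any of the three may be the full one and nothing shows it
- tub_b: one of three identical closed yellow sharps tubs, 110 (its x) x 96 (its y) x 60 mm high, with a red round collar on top (outer radius 40, inner radius 35, 10 mm high, so its upper edge is 70 mm above the origin). Origin: centre of the underside; z up. Empty it weighs about 0.2 kg, full about 0.8 kg; any of the three may be the full one and nothing shows it
- tub_c: one of three identical closed yellow sharps tubs, 110 (its x) x 96 (its y) x 60 mm high, with a red round collar on top (outer radius 40, inner radius 35, 10 mm high, so its upper edge is 70 mm above the origin). Origin: centre of the underside; z up. Empty it weighs about 0.2 kg, full about 0.8 kg; any of the three may be the full one and nothing shows it
- board: fixed white board, 180 (its x) x 420 (its y) x 20 mm high, on which the tubs start in a row along y. Origin: centre of the underside, on the table; its x points from the tubs towards the blue plate
- plate: fixed blue plate, 150 (x) x 420 (y) x 20 mm high, joined flush to the far (+x) edge of the board, with the same axes. Along its far edge stands a steel rail 30 mm high above the plate and 15 mm thick, its inner face at x = +60 mm. Origin: centre of the underside
- cover: loose round white cover, 80 g: a tapered plug 8 mm deep (radius 27 mm at the bottom, 32 at the top), above it a flange of radius 45, 6 mm thick, that rests on the collar, and a red round knob of radius 13, 28 mm high (z = 14 to 42). Origin: centre of the plug's underside, z up; seated it is 62 mm above the tub's origin. Starts on the table, left or right of the board
- jar: bystander: white jar, radius 32, 85 mm high; origin at the centre of its underside
- flask: bystander: steel flask, radius 34, 170 mm high; origin at the centre of its underside
- tumbler: bystander: blue tumbler, radius 38, 120 mm high; origin at the centre of its underside
There are look-alikes about, which are no part of the job. What is shaped like the cover but green or turquoise is not meant.

How it is judged:
By the outcome, as a careful person would: the job done as asked, in the order asked, and still so for the second after the job is handed in, with the robot touching nothing.
It also fails if it takes over 72 s, if anything falls off the work surface, if the arm or the gripper's body presses on something with over 40 N, if the wrist force passes 120 N, or if a joint passes its speed limit or range.

## Working session

There is one attempt and no reset: what is moved stays moved. The work goes in short steps, each a Python script; the robot and the scene stay as the last script left them, time stands still between calls to the robot, and variables do not carry over. Pictures are saved under pics/ and viewed, at most 11 in all, crops included, and the job is handed in when it is done.

```bash
ls; mkdir -p pics; cat > h.py <<'E'
from cell import *
import numpy as np, cv2
def ray(f,uv):
    k=f["k1"]; d=np.array([(uv[0]-f["cx"])/f["fx"],(uv[1]-f["cy"])/f["fy"]]); s=d.copy()
    for _ in range(20): s=d/(1+k*(s@s))
    T=np.array(f["cam_to_world"]); return T[:3,3],T[:3,:3]@np.array([s[0],s[1],1])
def at_z(f,uv,z):
    o,d=ray(f,uv); return o+d*(z-o[2])/d[2]
def proj(f,P):
    T=np.array(f["cam_to_world"]); p=T[:3,:3].T@(np.array(P)-T[:3,3]); s=p[:2]/p[2]; s=s*(1+f["k1"]*(s@s))
    return np.array([s[0]*f["fx"]+f["cx"],s[1]*f["fy"]+f["cy"]])
def save(f,n,crop=None,s=1):
    im=f["img"][:,:,::-1]
    if crop: im=im[crop[1]:crop[3],crop[0]:crop[2]]
    cv2.imwrite("pics/"+n,cv2.resize(im,None,fx=s,fy=s))
E
python3 - <<'E'
from h import *
for c in ["top","side"]:
    f=grab_frame(c); save(f,c+"0.png"); print(c,np.round(f["cam_to_world"],3).tolist(),f["fx"],f["k1"])
    for n in ["tub_a","cover","board","plate","jar","flask","tumbler"]:
        for r in tip_of(c,n): print(n,round(r["score"],2),np.round(r["centre"],1),np.round(at_z(f,r["centre"],{"tub_a":.02,"cover":0}.get(n,0)),3))
print(get_state())
E
```

```text
pics
top [[0.014, -0.987, 0.159, 0.311], [-1.0, -0.017, -0.019, 0.016], [0.022, -0.159, -0.987, 1.153], [0.0, 0.0, 0.0, 1.0]] 424.44977767867556 0.026133875542251418
tub_a 0.9 [376.  193.2] [ 0.513 -0.167  0.02 ]
tub_a 0.81 [326.5 197.1] [ 0.499 -0.032  0.02 ]
tub_a 0.78 [271.1 195.9] [0.5   0.117 0.02 ]
tub_a 0.6 [169.3 147.2] [0.63  0.398 0.02 ]
cover 0.93 [162.8 281.2] [0.27  0.397 0.   ]
cover 0.71 [168.6 226.5] [0.415 0.392 0.   ]
cover 0.6 [216.3 246.6] [0.363 0.262 0.   ]
plate 0.89 [330.7 142. ] [ 0.66  -0.044  0.   ]
plate 0.72 [324.8 198.7] [ 0.498 -0.029  0.   ]
jar 0.74 [450.4 213. ] [ 0.464 -0.375  0.   ]
flask 0.72 [167.6 149.8] [0.628 0.409 0.   ]
flask 0.33 [271.2 197.2] [0.5   0.119 0.   ]
tumbler 0.78 [456.7 166.9] [ 0.595 -0.397  0.   ]
side [[-0.93, -0.292, 0.222, 0.251], [-0.366, 0.707, -0.605, 0.582], [0.019, -0.644, -0.765, 0.811], [0.0, 0.0, 0.0, 1.0]] 386.4977366560247 -0.0829219128987959
tub_a 0.9 [308.5 197.7] [ 0.503 -0.039  0.02 ]
tub_a 0.65 [321.9 168.7] [ 0.509 -0.154  0.02 ]
tub_a 0.61 [281.5 245. ] [0.506 0.126 0.02 ]
cover 0.81 [330.1 395.8] [0.279 0
[... 347 characters left out ...]
: 0.8, 'q': array([ 1.18277055e+00,  3.26146711e-01, -1.92587492e-01,  1.05200553e+00,
       -2.90630556e-05,  1.43661750e+00]), 'joint_velocities': array([-4.29388181e-05,  1.64863220e-05,  1.47773177e-03,  2.36712178e-04,
        1.20092354e-03, -5.98060333e-04]), 'tau': array([ 1.93131316e-03, -4.43274128e+01,  2.62746942e+01,  9.00446412e-04,
       -1.11650368e-04, -6.72800141e-06]), 'position': array([0.13811667, 0.53240051, 0.23131464]), 'eef_rot': array([3.97666723e-01, 3.11627941e+00, 7.40915338e-05]), 'contact_force': array([ 0.42431627, -0.28047534,  0.00994332]), 'wrist_torque': array([-0.03973115, -0.01657117, -0.01519534]), 'grasp_force': 0.0, 'finger_gap': 0.9996868646234444}
```

View pics/top0.png

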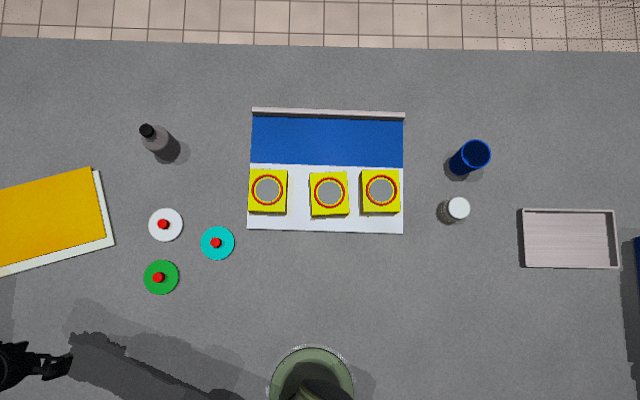

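View pics/side0.png

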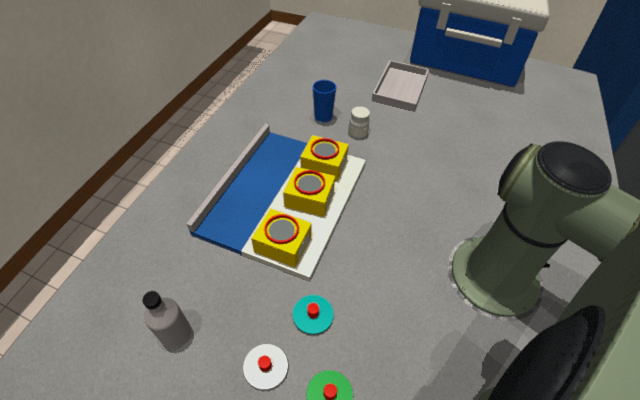

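The cover candidates in the top picture are white (165,225), green (160,277) and turquoise (217,243). In the side picture the white one is at (266,366). By the description I want the white one. The tubs are at top (267,190), (329,193) and (381,189), and the big yellow panel at (50,220) is clutter. Next I'll measure precisely and crop in on the cover.

```bash
cat >> h.py <<'E'
from scipy.optimize import minimize
def circ(r,z,n=40): a=np.linspace(0,2*np.pi,n,endpoint=False); return np.c_[r*np.cos(a),r*np.sin(a),np.full(n,z)]
def box(x,y,z0,z1): return np.array([[i*x/2,j*y/2,z] for i in(-1,1) for j in(-1,1) for z in(z0,z1)])
TUB=[np.r_[box(.11,.096,0,.06)],circ(.04,.07)]
COVER=[circ(.045,.008),circ(.045,.014)],[circ(.013,.042)]
def rend(f,parts,x,y,yaw,z,S=4):
    R=np.array([[np.cos(yaw),-np.sin(yaw),0],[np.sin(yaw),np.cos(yaw),0],[0,0,1]]); m=np.zeros((400*S,640*S),np.uint8)
    for p in parts:
        q=np.array([proj(f,R@v+[x,y,z]) for v in p]); h=cv2.convexHull(np.round((q+.5)*S-.5).astype(np.int32)); cv2.fillConvexPoly(m,h,255)
    return cv2.resize(m,(640,400),interpolation=cv2.INTER_AREA)/255.
def fit(fs,masks,parts,x0,z,yaw=True):
    def cost(v):
        return sum(np.abs(rend(f,parts,v[0],v[1],v[2] if yaw else 0,z)-m).sum()/m.sum() for f,m in zip(fs,masks))
    x0=np.array(x0,float); n=3 if yaw else 2
    sim=np.vstack([x0[:n]]+[x0[:n]+np.eye(n)[i]*[.008,.008,.1][i] for i in range(n)])
    r=minimize(cost,x0[:n],method="Nelder-Mead",options=dict(initial_simplex=sim,xatol=2e-4,fatol=1e-4,maxfev=150)); return r.x,r.fun
def nearest(f,c,name,P):
    u=proj(f,P); L=silhouettes(c,name); L=[r for r in L if np.hypot(*(np.array(r["centre"])-u))<22]
    return max(L,key=lambda r:r["score"])["mask"].astype(float) if L else None
def find(name,parts,x0,z,cams=("top","side"),yaw=True,frames=None,h=.03):
    fs,ms=[],[]
    for c in cams:
        f=frames[c] if frames else grab_frame(c); m=nearest(f,c,name,[x0[0],x0[1],z+h])
        if m is not None: fs.append(f); ms.append(m)
    return fit(fs,ms,parts,x0,z,yaw)+(len(fs),)
E
python3 - <<'E'
from h import *
F={c:grab_frame(c) for c in("top","side")}
for x0 in [(.503,.12,0),(.5,-.035,0),(.51,-.16,0)]:
    for cams in (("top",),("side",),("top","side")):
        try: print(cams,find("tub_a",TUB,x0,.02,cams,frames=F))
        except Exception as e: print(cams,"fail",e)
cov=[np.vstack(COVER[0]),np.vstack([circ(.013,.014),circ(.013,.042)])]
for cams in (("top",),("side",),("top","side")):
    try: print("cover",cams,find("cover",cov,(.419,.393,0),0,cams,False,F,h=.015))
    except Exception as e: print("fail",e)
for c in F:
    f=F[c]; hsv=cv2.cvtColor(f["img"],cv2.COLOR_RGB2HSV); m=cv2.inRange(hsv,(100,120,60),(125,255,255))
    n,l,s,ce=cv2.connectedComponentsWithStats(m); i=max(range(1,n),key=lambda i:s[i,4] if 150<ce[i][0]<400 else 0)
    ct=max(cv2.findContours((l==i).astype(np.uint8),0,2)[0],key=cv2.contourArea)[:,0]
    P=np.array([at_z(f,u,.02)[:2] for u in ct.astype(float)]).astype(np.float32); r=cv2.minAreaRect(P); print(c,"blue",r,cv2.boxPoints(r).tolist())
save(F["top"],"cover_crop.png",(120,190,260,310),4)
E
```

```text
('top',) (array([ 0.50699082,  0.12290422, -0.00867878]), np.float64(0.030360169253734692), 1)
('side',) (array([0.50571655, 0.12073033, 0.03229609]), np.float64(0.06434092513212485), 1)
('top', 'side') (array([ 0.50709771,  0.12261634, -0.00611424]), np.float64(0.10400708767726621), 2)
('top',) (array([ 0.50239043, -0.03500872,  0.08060982]), np.float64(0.033723223393403605), 1)
('side',) (array([ 0.50143953, -0.03627377,  0.08520153]), np.float64(0.0313170841935517), 1)
('top', 'side') (array([ 0.50223371, -0.03558752,  0.08056053]), np.float64(0.07243149972270554), 2)
('top',) (array([ 0.51048396, -0.16907328,  0.02974734]), np.float64(0.03097627786619894), 1)
('side',) (array([ 0.51102351, -0.17526034,  0.05521273]), np.float64(0.12680537252239657), 1)
('top', 'side') (array([ 0.51001685, -0.17006013,  0.02672926]), np.float64(0.17609526119847052), 2)
cover ('top',) (array([0.41877051, 0.39741357]), np.float64(0.0457516339869281), 1)
cover ('side',) (array([0.4193716 , 0.39585948]), np.float64(0.06914331343397087), 1)
cover ('top', 'side') (array([0.41902094, 0.39673387]), np.float64(0.12313104649655371), 2)
top blue ((0.6568741798400879, -0.031488507986068726), (0.41774603724479675, 0.13554154336452484), 89.15629577636719) [[0.5860350728034973, -0.23934096097946167], [0.7215619683265686, -0.24133679270744324], [0.7277132868766785, 0.17636394500732422], [0.5921863913536072, 0.1783597767353058]]
side blue ((0.6581339240074158, -0.027893438935279846), (0.4249798357486725, 0.147329643368721), 88.84147644042969) [[0.5801879167556763, -0.23885051906108856], [0.7274874448776245, -0.24182932078838348], [0.7360799312591553, 0.18306364119052887], [0.588780403137207, 0.1860424429178238]]
```

View pics/cover_crop.png

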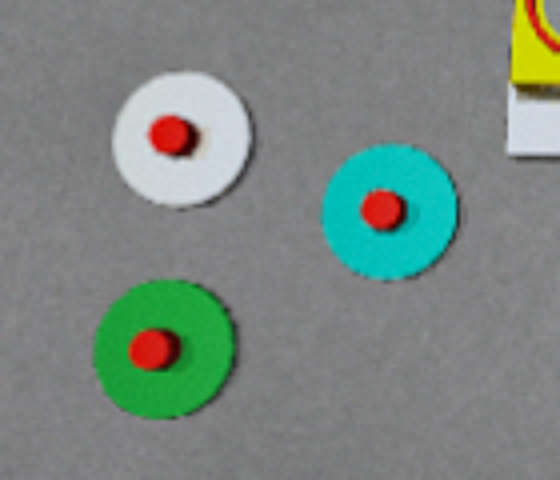

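The white disc with the red knob (crop (182,138)) is the cover, at about (0.419, 0.397). Next I'll nudge the three tubs in +x, low down with shut fingers, stopping on rising force thresholds.

```bash
cat > n.py <<'E'
from h import *
R0=[0,np.pi,0]
grab(20)
for n,(x,y,w) in dict(a=(.507,.1228,0.),b=(.5022,-.0352,.08),c=(.5102,-.1695,.028)).items():
    xs=x-.055-.011-.012; z=.045
    movep([xs,y,.15],R0) if n=="a" else move_l([xs,y,.13],.25)
    move_l([xs,y,z],.2)
    xe=xs+.012+.014; F=[]
    for thr in (.8,1.3,1.9,2.6,3.5,4.5,6):
        hit=move_l([xe,y,z],.03,until_force=thr); s=get_state()
        F.append((thr,hit,round(s["position"][0]-xs-.012,4),np.round(s["contact_force"],1).tolist()))
        if not hit: break
        move_l([s["position"][0]-.004,y,z],.08)
    print(n,F)
    move_l([xs,y,z],.15); move_l([xs,y,.13],.25)
print(get_state()["clock"])
E
python3 n.py
```

```text
a [(0.8, True, np.float64(-0.0011), [-0.1, 0.2, -0.2]), (1.3, True, np.float64(0.0006), [0.5, -0.3, -0.2]), (1.9, True, np.float64(0.0032), [-0.1, 0.6, 0.7]), (2.6, True, np.float64(0.0077), [-0.6, -0.3, -0.5]), (3.5, False, np.float64(0.0144), [0.2, 0.4, 1.1])]
b [(0.8, True, np.float64(-0.0021), [0.0, 0.6, 0.4]), (1.3, True, np.float64(-0.0016), [0.3, -0.2, -0.4]), (1.9, True, np.float64(-0.001), [-0.0, 0.3, 0.4]), (2.6, True, np.float64(-0.0004), [-0.3, 0.5, -0.1]), (3.5, True, np.float64(0.0004), [0.6, -0.4, 0.7]), (4.5, True, np.float64(0.0014), [0.3, 0.4, 0.2]), (6, True, np.float64(0.0027), [-0.2, -0.5, -0.3])]
c [(0.8, True, np.float64(-0.0008), [0.8, -0.1, 0.2]), (1.3, True, np.float64(0.0008), [-0.0, -0.6, 0.3]), (1.9, True, np.float64(0.0043), [-0.1, 0.4, -0.0]), (2.6, False, np.float64(0.0144), [-1.0, -0.2, 1.0])]
19.9417
```

Tub b is the full one: it resisted more than 6 N, against about 2 to 3.5 N for the other two. I'll push it partway, slightly off-centre to square its yaw, and then look again.

```bash
python3 - <<'E'
from h import *
y=-.030; xs=.43
move_l([xs,y,.13],.25); move_l([xs,y,.045],.2)
print(move_l([.52,y-.0013,.045],.08,until_force=30))
p=get_state()["position"]; print(p, get_state()["clock"])
print(find("tub_b",TUB,(.586,-.035,.02),.02,("top",)), find("tub_b",TUB,(.586,-.035,.02),.02,("side",)))
E
```

```text
False
[ 0.51991234 -0.03116222  0.04495781] 22.5
(array([ 0.586, -0.035,  0.02 ]), np.float64(0.0), 0) (array([ 0.58631189, -0.04473505, -0.07316337]), np.float64(0.3357863421230561), 1)
```

```bash
python3 - <<'E'
from h import *
move_l([.505,-.031,.045],.1); move_l([.36,-.031,.13],.25)
for c in ("top","side"): print(find("tub_b",TUB,(.586,-.037,0),.02,(c,)))
f=grab_frame("top"); save(f,"t2.png"); print(get_state()["clock"])
E
```

```text
(array([ 0.5882214 , -0.04445118, -0.05680281]), np.float64(0.0800761421319797), 1)
(array([ 0.58682833, -0.04522486, -0.05331179]), np.float64(0.05683464124348748), 1)
24.075
```

View pics/t2.png

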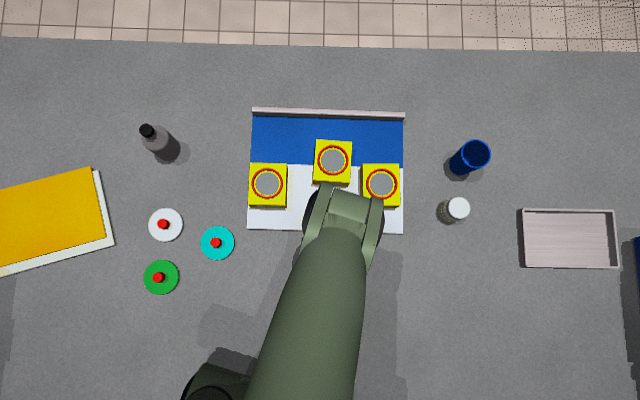

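The heavy tub is at (332,161), half on the plate with a yaw of −0.055. The two empty tubs have barely moved. Now I'll finish the push to the rail, slightly on the −y side.

```bash
python3 - <<'E'
from h import *
y=-.049
move_l([.500,y,.1],.25); move_l([.508,y,.045],.15)
print(move_l([.585,y-.001,.045],.08,until_force=30))
print(move_l([.630,y-.002,.045],.03,until_force=20)); s=get_state(); print(s["position"],s["contact_force"])
x=s["position"][0]
move_l([x-.02,y,.045],.1); move_l([.40,y,.14],.25)
for c in ("top","side"): print(find("tub_b",TUB,(x+.066,-.048,0),.02,(c,)))
f=grab_frame("side"); save(f,"s3.png",(180,110,370,290),4); print(get_state()["clock"])
E
```

```text
False
True
[ 0.59724143 -0.04992824  0.04427291] [-1.01903449  0.49241185  0.28478225]
(array([ 0.66656217, -0.03831224,  0.04751046]), np.float64(0.10064279841542716), 1)
(array([ 0.66306909, -0.04076002,  0.06319327]), np.float64(0.040631383472609105), 1)
28.775
```

View pics/s3.png

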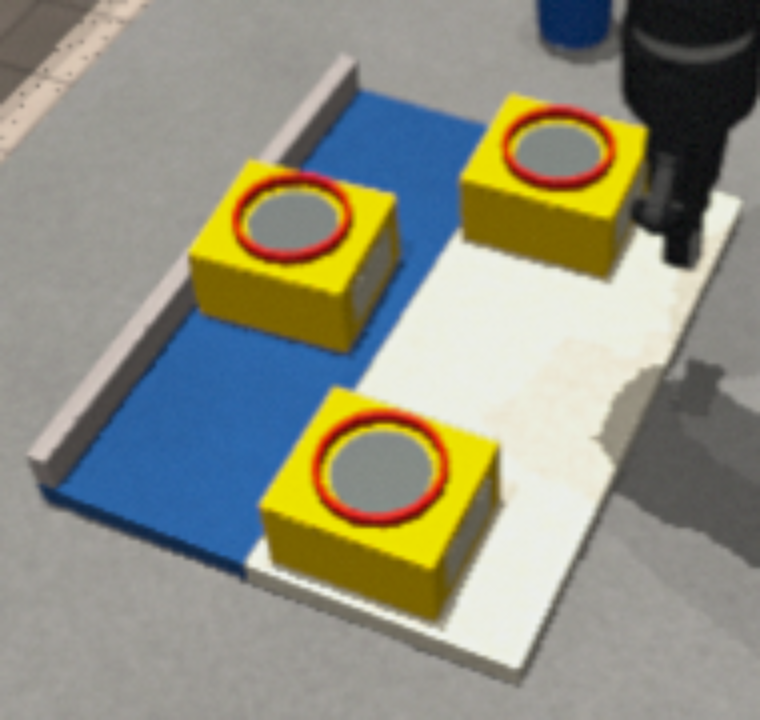

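The tub is on the plate with its yaw at about +0.055, so its −y corner touches the rail first. I'll push at +y of centre to swing it flush, then press on the centre.

```bash
python3 - <<'E'
from h import *
y=-.02
move_l([.575,y,.10],.25); move_l([.578,y,.045],.15)
for yy in (-.02,-.037):
    print(move_l([.635,yy,.045],.03,until_force=25)); s=get_state(); x=s["position"][0]; print(s["position"])
    move_l([x-.012,yy,.045],.1)
    if yy==-.02: move_l([x-.012,-.037,.045],.1)
move_l([.42,.05,.16],.3)
F={c:grab_frame(c) for c in("top","side")}
for c in F: print(find("tub_b",TUB,(x+.066,-.038,0),.02,(c,),frames=F))
save(F["side"],"s4.png",(200,120,330,220),6); print(get_state()["clock"])
E
```

```text
True
[ 0.59529956 -0.01948613  0.04409096]
True
[ 0.59586474 -0.03659354  0.04419254]
(array([ 0.66643898, -0.0392171 ,  0.06346118]), np.float64(0.2651683450749881), 1)
(array([ 0.66434219, -0.04030643,  0.07007451]), np.float64(0.028343402225755165), 1)
33.875
```

View pics/s4.png

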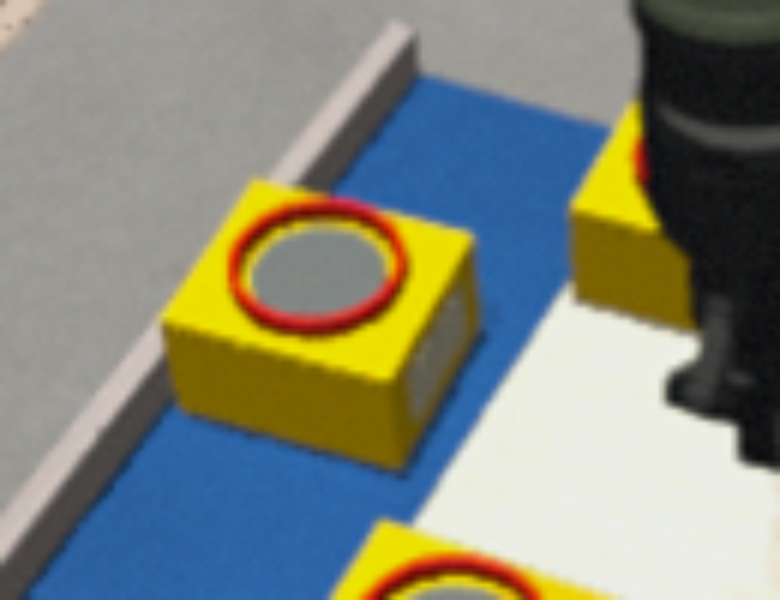

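The +y side still has a gap of several mm. The stops were contact spikes, because the force fell to about 0 afterwards. I'll repeat the push with a higher threshold and over a bounded distance.

```bash
python3 - <<'E'
from h import *
y=-.018
move_l([.570,y,.12],.25); move_l([.580,y,.045],.15)
for thr in (45,45):
    h=move_l([.612,y,.045],.025,until_force=thr); s=get_state(); print(h,s["position"],s["contact_force"])
    x=s["position"][0]
    if not h: break
    move_l([x-.003,y,.045],.05)
move_l([x-.012,y,.045],.1); move_l([x-.012,-.036,.045],.1)
h=move_l([.612,-.036,.045],.025,until_force=45); s=get_state(); print(h,s["position"],s["contact_force"])
x=s["position"][0]
move_l([x-.02,-.036,.045],.1); move_l([.42,.05,.16],.3)
F={c:grab_frame(c) for c in("top","side")}
for c in F: print(find("tub_b",TUB,(x+.067,-.038,0),.02,(c,),frames=F))
save(F["side"],"s5.png",(200,120,330,220),6); print(get_state()["clock"])
E
```

```text
True [ 0.59447706 -0.01725858  0.04425885] [-1.33857345 -0.24658229  0.8174478 ]
True [ 0.59440544 -0.01672336  0.04431221] [-1.54178077  0.10401707  0.41150056]
True [ 0.59424027 -0.03539366  0.04451596] [-1.17214902 -0.02164201  0.24181378]
(array([ 0.66771263, -0.04880819, -0.04185874]), np.float64(0.6237448009506834), 1)
(array([ 0.66587011, -0.039536  ,  0.04078482]), np.float64(0.027419166693178083), 1)
40.4833
```

View pics/s5.png

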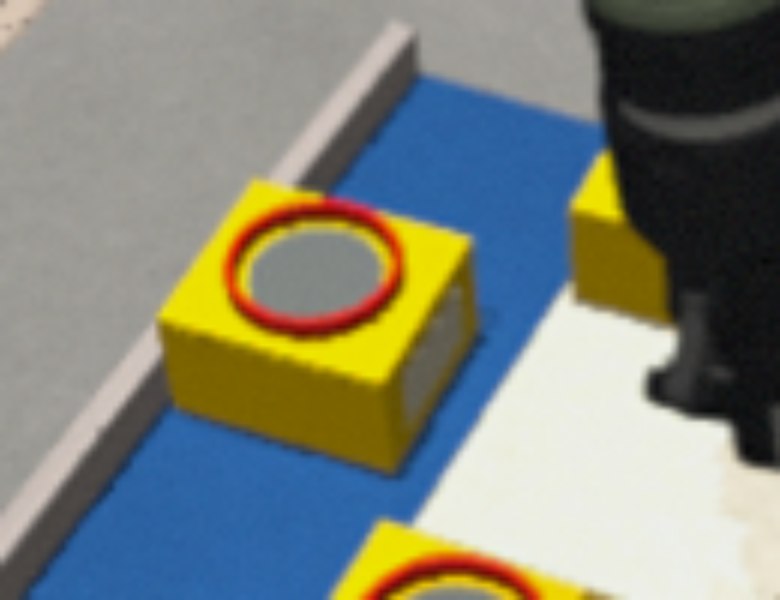

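The yaw is falling (now +0.041, target −0.015), but the force trigger fires on transients. I'll use small position steps and read the static force after each one.

```bash
python3 - <<'E'
from h import *
y=-.010
move_l([.570,y,.10],.3); move_l([.585,y,.045],.2)
L=[]
def press(y,x0,x1,d,lim):
    for x in np.arange(x0,x1,d):
        move_l([x,y,.045],.03); s=get_state(); L.append((round(x,4),np.round(s["position"][0],4),np.round(s["contact_force"][0],1)))
        if abs(s["contact_force"][0])>lim: break
    return x
x=press(y,.592,.610,.0012,25)
print(L,get_state()["clock"])
move_l([x-.01,y,.045],.1); move_l([.42,.05,.16],.3)
F={c:grab_frame(c) for c in("top","side")}
for c in F: print(find("tub_b",TUB,(.667,-.038,0),.02,(c,),frames=F))
save(F["side"],"s6.png",(200,120,330,220),6); print(get_state()["clock"])
E
```

```text
[(np.float64(0.592), np.float64(0.5926), np.float64(0.8)), (np.float64(0.5932), np.float64(0.5932), np.float64(0.5)), (np.float64(0.5944), np.float64(0.5936), np.float64(-3.2)), (np.float64(0.5956), np.float64(0.5938), np.float64(-6.5)), (np.float64(0.5968), np.float64(0.5939), np.float64(-7.7)), (np.float64(0.598), np.float64(0.5941), np.float64(-10.6)), (np.float64(0.5992), np.float64(0.5944), np.float64(-13.2)), (np.float64(0.6004), np.float64(0.5946), np.float64(-15.4)), (np.float64(0.6016), np.float64(0.5948), np.float64(-17.8)), (np.float64(0.6028), np.float64(0.5951), np.float64(-18.5)), (np.float64(0.604), np.float64(0.5954), np.float64(-20.8)), (np.float64(0.6052), np.float64(0.5956), np.float64(-23.8)), (np.float64(0.6064), np.float64(0.5959), np.float64(-25.5))] 45.025
(array([ 0.66982479, -0.03982231, -0.05614543]), np.float64(0.7565457685664939), 1)
(array([ 0.66587499, -0.03792319,  0.02852595]), np.float64(0.028686600780945766), 1)
46.3583
```

View pics/s6.png

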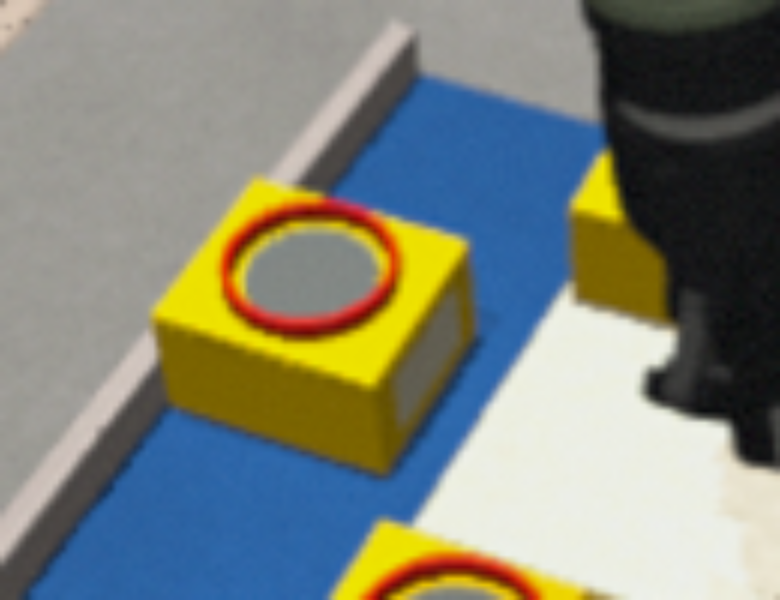

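The arm is soft (about 2.5 N/mm), and finger friction jams the rotation. Swinging about the rail corner needs the contact point to move +y as well as +x, so I'll press and then drag diagonally.

```bash
python3 - <<'E'
from h import *
move_l([.575,-.022,.10],.35); move_l([.587,-.022,.045],.25)
L=[]
for x,y in ((.598,-.022),(.601,-.017),(.604,-.010),(.605,-.003)):
    move_l([x,y,.045],.05); s=get_state(); L.append((np.round(s["position"][:2],4).tolist(),np.round(s["contact_force"][:2],1).tolist()))
print(L)
move_l([.582,-.003,.045],.15); move_l([.42,.12,.16],.35)
F={c:grab_frame(c) for c in("top","side")}
for c in F: print(find("tub_b",TUB,(.667,-.033,0),.02,(c,),frames=F))
save(F["top"],"t7.png",(240,95,415,240),4); save(F["side"],"s7.png",(200,120,330,220),6); print(get_state()["clock"])
E
```

```text
[([0.597, -0.0209], [-6.0, 3.2]), ([0.5969, -0.0184], [-14.2, -5.0]), ([0.5957, -0.0131], [-23.4, -10.5]), ([0.5944, -0.0066], [-29.1, -11.0])]
(array([ 0.66297565, -0.02909213, -0.13336667]), np.float64(0.03836486641440201), 1)
(array([ 0.66361287, -0.03141405, -0.12646398]), np.float64(0.03752514477293507), 1)
49.9417
```

View pics/s7.png

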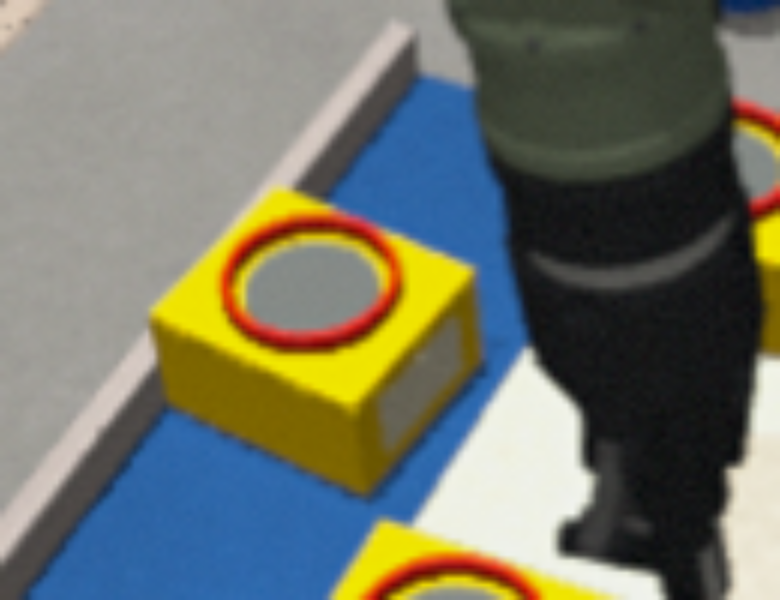

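The tub over-rotated to yaw −0.13, which both cameras agree on, with its +y corner on the rail. A firmer handle is the collar, which is 80 mm across against the 85 mm gripper opening. I'll grip it, twist to the rail's yaw, press into the rail and release.

```bash
cat >> h.py <<'E'
def rz(p): return [-np.pi*np.sin(p/2),np.pi*np.cos(p/2),0]
E
python3 - <<'E'
from h import *
f0=-.13; z=.069
let_go(); movep([.6635,-.0305,.125],rz(f0))
h=move_l([.6635,-.0305,z],.12,until_force=12); print("hit",h,get_state()["position"])
if h: move_l([.6635,-.0305,.12],.2)
else:
    grab(50); s=get_state(); print(s["finger_gap"],s["grasp_force"],s["position"],s["contact_force"],s["clock"])
    move_l([.6655,-.0305,z],.1,rot=rz(-.015)); L=[]
    for x in np.arange(.668,.684,.002):
        move_l([x,-.0305,z],.06); s=get_state(); L.append((round(x,4),np.round(s["position"],4).tolist(),np.round(s["contact_force"],1).tolist()))
        if s["contact_force"][0]<-14: break
    print(L,s["eef_rot"]); let_go(); move_l([s["position"][0],s["position"][1],.13],.25)
print(get_state()["clock"])
E
```

```text
hit True [ 0.66149028 -0.02923181  0.0668779 ]
52.775
```

The stop came at full depth (z 0.067), so the tips straddled the collar and touched the lid. I'll retry 3 mm higher.

```bash
python3 - <<'E'
from h import *
f0=-.13; z=.072
h=move_l([.663,-.0302,z],.12,until_force=15); s=get_state(); print("hit",h,s["position"])
if h and s["position"][2]>.078: move_l([.6635,-.0305,.12],.2)
else:
    grab(50); s=get_state(); print(s["finger_gap"],s["grasp_force"],s["position"],s["contact_force"],s["clock"])
    move_l([.6655,-.0302,z],.12,rot=rz(-.015)); L=[]
    for x in np.arange(.669,.684,.003):
        move_l([x,-.0302,z],.1); s=get_state(); L.append((round(x,4),np.round(s["position"],4).tolist(),np.round(s["contact_force"],1).tolist()))
        if s["contact_force"][0]<-14: break
    print(L,s["eef_rot"]); let_go(); move_l([s["position"][0],s["position"][1],.13],.25)
print(get_state()["clock"])
E
```

```text
hit False [ 0.66247839 -0.03008007  0.07135858]
0.8913745622851723 62.95354068438428 [ 0.66331801 -0.02982454  0.07318001] [-1.91765836  1.50200848  2.99794622] 53.5667
[(np.float64(0.669), [0.6662, -0.0302, 0.0731], [-10.3, -1.2, 13.9]), (np.float64(0.672), [0.6663, -0.0302, 0.0731], [-19.2, -0.3, 20.7])] [-2.71774976e-02 -3.13112009e+00  7.85701503e-04]
54.975
```

The collar grip worked: the tub is turned to the rail's yaw and pressed flush at about 19 N. Next, fetch the cover.

```bash
python3 - <<'E'
from h import *
movep([.419,.3967,.10],rz(0.4)); move_l([.419,.3967,.020],.2)
grab(40); s=get_state(); print(s["finger_gap"],s["grasp_force"],s["position"],s["eef_rot"],s["clock"])
F={c:grab_frame(c) for c in("top","side")}
for c in F: print(find("tub_b",TUB,(.667,-.0305,-.015),.02,(c,),frames=F))
print(get_state()["clock"])
save(F["top"],"t8.png",(240,95,415,240),4)
E
```

```text
0.28769172191659664 39.11015868186951 [0.41941371 0.39699276 0.02088691] [-6.24039413e-01  3.07779991e+00  5.54314828e-04] 57.9083
(array([ 0.66860794, -0.02956229, -0.01698181]), np.float64(0.027262895565900218), 1)
(array([ 0.73184667, -0.09187173,  0.64545656]), np.float64(2.133403780673946), 1)
58.1083
```

View pics/t8.png

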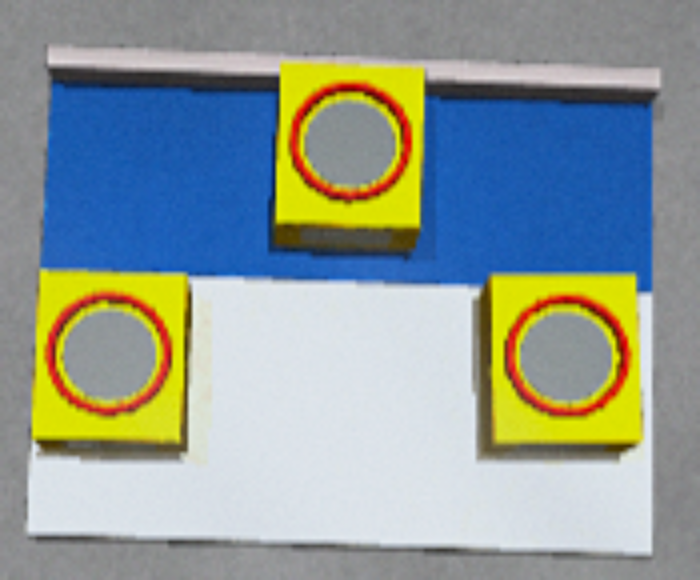

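The tub is flush: yaw −0.017, with its rear edge parallel to the rail at crop row about 70. The empties are in place and the cover is held. Now place it.

```bash
python3 - <<'E'
from h import *
x,y=.6678,-.0299
p=get_state()["position"]; move_l([p[0],p[1],.15],.25)
movep([x,y,.125],rz(0)); s=get_state(); print(s["position"],s["clock"],s["finger_gap"])
h=move_l([x,y,.0985],.06,until_force=7); s=get_state(); print(h,s["position"],s["contact_force"],s["clock"])
E
```

```text
[ 0.66759608 -0.02848903  0.12503691] 60.575 0.28383344954673057
True [ 0.66781431 -0.02914323  0.10179912] [0.36725308 1.25951227 2.13611964] 60.9833
```

It was fully down at the expected height (0.102 against 0.103). I'll release and check.

```bash
python3 - <<'E'
from h import *
let_go(); p=get_state()["position"]; move_l([p[0],p[1],.19],.25); move_l([.45,.10,.24],.35)
F={c:grab_frame(c) for c in("top","side")}
cov=[np.vstack(COVER[0]),np.vstack([circ(.013,.014),circ(.013,.042)])]
for c in F:
    try: print(c,find("cover",cov,(.6678,-.03,0),.082,(c,),False,F,h=.015))
    except Exception as e: print(e)
a=cv2.resize(F["side"]["img"][120:220,200:330],None,fx=5.5,fy=5.5); 
b=cv2.resize(F["top"]["img"][95:185,280:380],(a.shape[1]//8*0+150,135))
a[:135,-150:]=b; cv2.imwrite("pics/end.png",a[:,:,::-1]); print(get_state()["clock"])
E
```

```text
top (array([ 0.66921157, -0.02876483]), np.float64(0.039626952475905614), 1)
side (array([ 0.6672096 , -0.03136157]), np.float64(0.04662436403132682), 1)
63.1833
```

View pics/end.png

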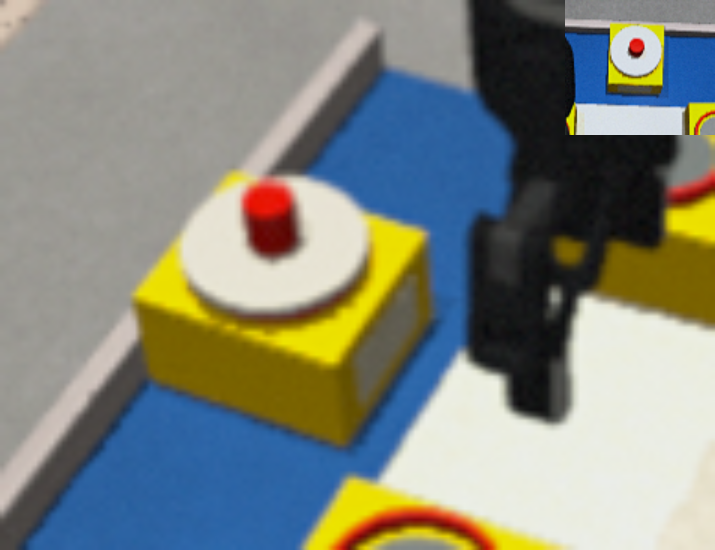

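The cover sits level on its collar at (275,245), the tub is flush with the rail and the robot is clear. Handing in.

```bash
python3 -c "
from cell import *
print(sign_off())"
```

```text
the job is handed in; nothing more can be done
None
```

I handed the job in at about 63 s: tub_b was the full one, it now stands flush against the rail by the last pictures with the white cover level and fully down on its collar, and the empties only moved a centimetre or two from the nudges.

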